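# Present the doming punch over the blank that is still flat

### The job

Two of the three copper discs in the steel doming die are already domed into cups; one is still flat. Take the thicker punch out of the wooden stand, lift its nose higher than the sheet-metal bracket and carry it over the bottle and bracket without knocking them, then hold it upright and centred about 6 mm above the flat disc, ready for the hammer, without touching the discs or the die; leave the slim punch where it is. Finish while still holding the punch there, motionless: do not put it down or let go.

Things in the scene. Friction and masses are not known exactly. Their poses are not given: they have to be found in the camera images.
- punch: the thicker of two dark steel punches, round, 115 mm long, 160 g, upright, nose down, in the wooden stand. Origin: centre of the nose's bottom end (10 mm flat), z up its axis. 22 mm in diameter up to 40 mm, cone, then a 14 mm shank from 46 mm to the top. At the start its lowest 28 mm are in a 24 mm hole (1 mm play all round): nose 12 mm, top 127 mm above the bench
- punch_nose (a point): the centre of the thicker punch's nose end (the same point as the origin of punch)
- slim_punch: the slim punch, 90 mm long, 14 mm in diameter below, 9 mm shank, upright in the other hole of the stand, 72 mm from the thicker one; origin at the centre of its nose end, its top 102 mm above the bench. Not to be used
- stand: fixed wooden stand for the punches, 62 x 136 x 40 mm, on the bench; origin under its centre, long side along its y. Hole centres on its y axis: thicker punch at y = -36 mm, slim punch at y = +36 mm; hole floors 12 mm above the bench. It may stand at any yaw
- die: fixed steel doming die, a bar 60 x 150 x 31 mm on the bench; origin under its centre, long side along its y. Three equal round hollows 25 mm wide in a row at y = -48, 0 and +48 mm, floors 20 mm above the bench; each has a seat 32 mm wide and 3 mm deep round its mouth, 28 mm above the bench
- flat_blank: the copper disc that is still flat, 30 mm in diameter, 2 mm thick, lying level on the seat of one of the three hollows (any of them) and covering it; top face 30 mm above the bench, 1 mm below the die's top. Origin at the centre of its underside. Loose
- blank_top (a point): the centre of the flat disc's top face
- domed_a: a copper disc already domed: a cup 23 mm wide and 9 mm high, open side up, sunk in one of the other hollows, its rim 29 mm above the bench; origin at the centre of its underside. Loose
- domed_b: the other domed copper cup, the same as domed_a
- flux_bottle: brown bottle with a ribbed white cap, 35 mm in diameter, 68 mm high, standing loose on the bench between the stand and the die; origin under its centre
- bracket: dark sheet-metal angle bracket, 82 x 74 mm and 89 mm high, standing loose on the bench between the stand and the die; origin under the centre of its extents
- the_arm_lamp: fixed black lamp clamped at the bench's far edge, an obstacle overhead: post near x = 0.69, y = -0.05 to -0.17 m; from its top a level beam runs to the robot's left along x = 0.61 to 0.69 m, 0.59 to 0.64 m above the bench; at its end a shade hangs at x = 0.52 to 0.75, y = 0.39 to 0.62 m, down to 0.40 m. Keep the wrist from swinging out under it: draw in before crossing. Origin below the bench

How it is judged:
By the outcome, as a careful person would: the job done as asked, in the order asked, and still so for the second after the job is handed in, while the arm keeps its last pose, push and grip.
It also fails if it takes over 45 s, if anything falls off the work surface, if the arm or the gripper's body presses on something with over 40 N, if the wrist force passes 120 N, or if a joint passes its speed limit or range.

### The arm

A 6-joint arm with a two-finger parallel gripper is mounted at the origin on the work surface; the furniture and walls round the work are solid. World frame = base frame: x ahead of the robot, y to its left, z up, the work surface at z = 0. Lengths are in m, angles in degrees, forces in N, time in s.
With the tool pointing down it reaches from about 0.25 to 0.725 m from the base axis. Payload 9.7 kg.
Tool frame: the origin (TCP) lies between the finger pads; the fingertips stand 25 mm ahead of it and the grasp point (between the pads) lies 6 mm ahead of it; z points along the fingers, y is the line along which they close (so a half turn about z gives the same grasp; the last joint's range is limited). The gripper opens to 85 mm and grips with 20 to 120 N. Pads are 22 mm wide; open, the fingers measure 114 mm over their backs; the gripper's body (76 mm by 85 mm) begins 54 mm behind the grasp point. The pads swing forward as they close: fully open they stand 13 mm farther back than shut.
Start: joints at [74.599, 4.979, 10.078, 95.1, 0, 90], TCP at [0.146, 0.53, 0.256] pointing down, gripper open.
Joint ranges: [-179.16, 179.16], [-48.56, 103.87], [-65.8, 70.77], [-126.05, 130.52], [-82.76, 87.17], [-180, 180]. Speed limits (degrees/s): [127.2, 127.2, 147.25, 180, 180, 180].

### API

Orientations are given as [roll, pitch, yaw] about the fixed x, y, z axes, in that order (R = Rz(yaw) Ry(pitch) Rx(roll)).
In Python, from workcell import bot, optics gives the robot as it stands (bot), with the cameras (optics).
- The arm moves only by the shell command python3 drive.py FILE [FORCE], which reads ROWS from the file FILE. ROWS is a JSON object with one list for each field, all of the same length, 1 to 5, a row being the entries at one place: sx, sy, sz (the shift in shares of 0.5 m (1.0 is 0.5 m)), twist (a turn about the tool's z in shares of 180 degrees (1.0 is 180 degrees)), finger_gap (the finger opening in m); each row is the pose to reach, as a shift and turn from the pose commanded when the command began, along the tool's axes at that moment; what a row does not reach only later rows make up. A row lasts 1/12 s, in which the tool goes at most 0.0417 m and 7.16 degrees, less where a joint would pass 70% of its speed; a pose out of reach is approached as far as the arm can. The fingers move at their own pace and stop on an object; FORCE is the grip in N (left out, the last holds). Time passes only in rows, so rows that do not move let the fingers close. It prints the time, the measured TCP pose, the force, the opening and the grip force at its end. A shift or turn number past 1, either way, is cut back to 1. Input that does not fit is refused with a message, and nothing moves.
- bot.get_obs(): the state, without advancing time (a new reading comes with each control period).
- optics.camera(name): name is "scene" or "top" or "wrist"; returns the picture (400x640x3 uint8, blue, green, red); there is no depth.
- optics.camera_info(name): a dict with "mtx" (3x3 intrinsics, pixels), "extrinsics" (4x4, takes a point from camera to world coordinates). Camera axes: x right, y down, z forward; pixel columns grow to the right and rows downward; lengths in m; the calibration is good to about 2 mm. A picture is of the moment at which its call begins: read the wrist's pose just before it. camera_info takes no time and is no camera call; for the wrist camera it gives the pose at the moment of the call.
- bot.job_done(): hands the job in; it is judged then, once.
The state is a dict: "time": time; "q": joint angles; "qd": joint speeds; "joint_efforts": joint torques, N m; "ee_pos": TCP position; "tcp_rot": TCP orientation; "wrist_force": force on the tool from outside, world axes, zero at the start; "torque": the same for the moment, N m; "opening": finger opening in m; "grasp_force": force on a finger pad.
Only numpy, scipy, OpenCV 4.12 (cv2) and the standard library are available. Lean on these libraries where they do the work, as an engineer would, in place of code of your own. Each camera call takes 0.05 s, during which the arm holds its last target. There are 200 camera calls.

## Working session

There is one attempt and no reset: what is moved stays moved. The work goes in short steps, Python scripts to look and compute and a shell command to move; the robot and the scene stay as the last step left them, time stands still between calls to the robot, and variables do not carry over. Pictures are saved under pics/ and viewed, at most 10 in all, crops included, and the job is handed in when it is done.

```bash
ls; mkdir -p pics; python3 - <<'E'
from workcell import bot, optics
import cv2,numpy as np
o=bot.get_obs();print(o)
for n in("scene","top"):
    cv2.imwrite(f"pics/{n}0.png",optics.camera(n));i=optics.camera_info(n);print(n,np.round(i["mtx"],2).tolist(),np.round(i["extrinsics"],4).tolist())
E
```

```text
drive.py
pics
workcell.py
{'time': 0.0, 'q': array([ 7.45997131e+01,  5.01070229e+00,  1.00349429e+01,  9.51013976e+01,
       -1.74417517e-03,  9.00003300e+01]), 'qd': array([ 0.10105871, -0.06088879,  0.01075743,  0.07026664,  0.13279437,
       -0.10164678]), 'joint_efforts': array([-8.79950312e-04, -5.20386815e+01,  4.64806473e+01,  1.61459885e-02,
       -5.42958514e-05,  1.84361556e-05]), 'ee_pos': array([0.14601116, 0.53005002, 0.25559126]), 'tcp_rot': array([-1.79922843e+02,  1.74461799e-03,  1.64599385e+02]), 'wrist_force': array([ 0.55185136, -0.04956794,  0.5937993 ]), 'torque': array([-0.02639219, -0.00697774,  0.00113389]), 'grasp_force': 0.0, 'opening': 0.08577018417496128}
scene [[457.53, 0.0, 314.9], [0.0, 457.53, 200.37], [0.0, 0.0, 1.0]] [[0.629, -0.4194, 0.6546, -0.1433], [-0.7774, -0.3306, 0.5351, -0.5944], [-0.008, -0.8454, -0.534, 0.5154], [0.0, 0.0, 0.0, 1.0]]
top [[418.64, 0.0, 319.14], [0.0, 418.64, 201.97], [0.0, 0.0, 1.0]] [[-0.0066, -0.9903, 0.1387, 0.3671], [-0.9999, 0.0047, -0.0137, -0.041], [0.013, -0.1388, -0.9902, 1.1008], [0.0, 0.0, 0.0, 1.0]]
```

View pics/scene0.png

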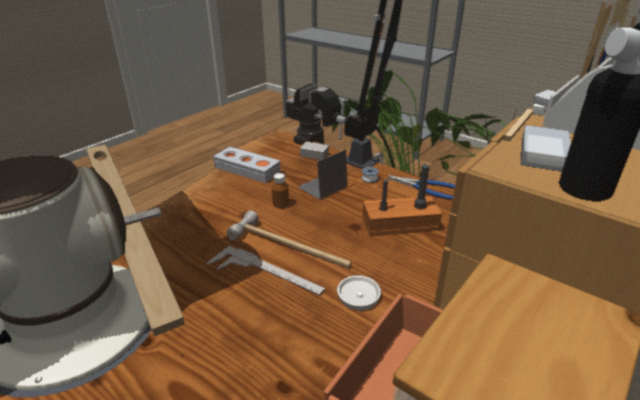

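View pics/top0.png

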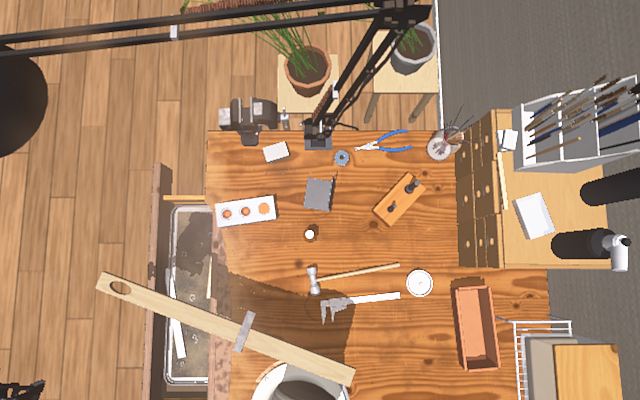

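The scene view shows the die on the left at (247,163), the bottle at (280,190), the bracket at (327,175) and the stand at (400,213), with the thick punch on its right at (422,185). In the top view the die is at (246,210), the bracket at (319,194), the bottle at (309,234) and the stand at (400,199). I'll enlarge the top view.

```bash
python3 - <<'E'
import cv2
a=cv2.imread("pics/top0.png");s=cv2.imread("pics/scene0.png")
A=cv2.resize(a[165:245,205:285],None,fx=5,fy=5,interpolation=cv2.INTER_CUBIC)
B=cv2.resize(a[165:245,360:440],None,fx=5,fy=5,interpolation=cv2.INTER_CUBIC)
cv2.imwrite("pics/c1.png",cv2.hconcat([A,B]))
A=cv2.resize(s[140:190,205:285],None,fx=5,fy=5,interpolation=cv2.INTER_CUBIC)
B=cv2.resize(s[155:240,355:445],None,fx=4.4444,fy=4.4444,interpolation=cv2.INTER_CUBIC)
A=cv2.copyMakeBorder(A,0,B.shape[0]-A.shape[0],0,0,cv2.BORDER_CONSTANT)
cv2.imwrite("pics/c2.png",cv2.hconcat([A,B]))
E
```

```text
(no output)
```

View pics/c1.png

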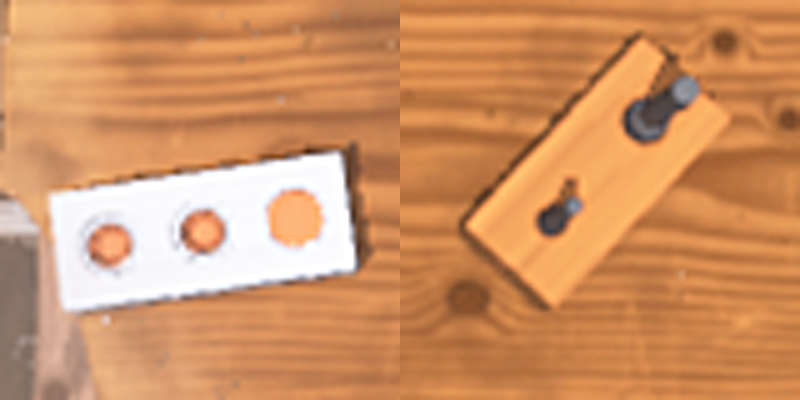

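View pics/c2.png

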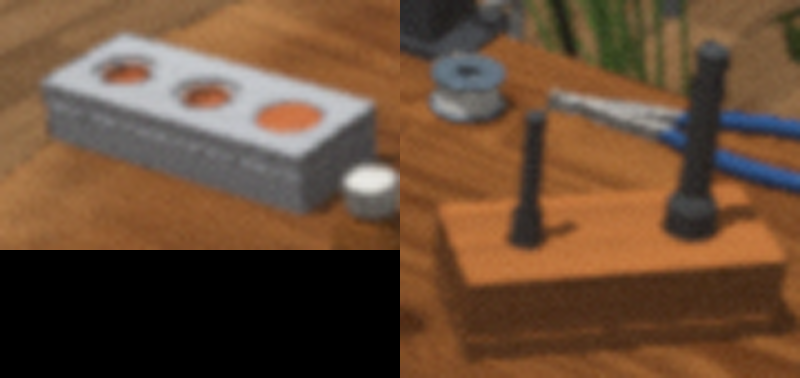

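The enlarged views show the flat disc in the right-hand hollow, at c1 (295,217) and c2 (290,116). The thick punch's top is at c1 (686,90) and c2 (714,50). The corners of the die and the stand are clear enough to read.

```bash
cat > h.py <<'E'
from workcell import bot, optics
import numpy as np
def ray(n,u,v,z,I=None):
    i=I or optics.camera_info(n);T=np.array(i["extrinsics"]);d=T[:3,:3]@np.linalg.solve(i["mtx"],[u,v,1]);c=T[:3,3]
    return c+d*(z-c[2])/d[2]
E
python3 - <<'E'
from h import *
t=lambda x,y,ox,z:ray("top",x/5+ox-.4,y/5+165-.4,z)[:2]
s1=lambda x,y,z:ray("scene",x/5+205-.4,y/5+140-.4,z)[:2]
s2=lambda x,y,z:ray("scene",(x-400)/4.444+355-.39,y/4.444+155-.39,z)[:2]
np.set_printoptions(precision=4,suppress=True)
D=np.array([t(*p,205,.031) for p in [(48,194),(342,152),(356,270),(68,310)]]);print("die",D,D.mean(0))
print("sides",np.linalg.norm(D-np.roll(D,-1,0),axis=1))
d=D[0]-D[1]+D[3]-D[2];print("yaw y",np.degrees(np.arctan2(d[1],d[0])))
print("holes",t(110,245,205,.025),t(203,231,205,.025),"flat",t(295,217,205,.03), "flat from die",D.mean(0)-.048*d/np.linalg.norm(d))
print("flat scene",s1(290,116,.03), "die sc", [s1(*p,.031) for p in [(43,80),(123,33),(376,103),(300,157)]])
S=np.array([t(*p,360,.04) for p in [(240,36),(332,118),(155,308),(65,228)]]);c=S.mean(0);print("stand",S,c,np.linalg.norm(S-np.roll(S,-1,0),axis=1))
d=S[2]+S[3]-S[0]-S[1];d/=np.linalg.norm(d);print("axis",d,np.degrees(np.arctan2(d[1],d[0])),"thick from stand",c-.036*d,"slim",c+.036*d)
print("thick top",t(286,90,360,.127),"slim",t(175,206,360,.102),"scene thick",s2(714,50,.127),"slim",s2(537,116,.102))
S=np.array([s2(*p,.04) for p in [(440,208),(735,187),(785,262),(468,288)]]);print("stand scene",S,S.mean(0))
a=lambda u,v,z:ray("top",u,v,z)[:2]
print("bottle",a(309,234,.068),"bracket foot",[a(*p,.0) for p in[(311,177),(335,180),(329,210),(304,207)]],[a(*p,.089) for p in[(311,177),(335,180)]])
E
```

```text
die [[0.5145 0.214 ]
 [0.5357 0.0632]
 [0.4744 0.0555]
 [0.4547 0.2021]] [0.4948 0.1337]
sides [0.1523 0.0617 0.1479 0.061 ]
yaw y 97.83025030558501
holes [0.4886 0.1828] [0.4957 0.1351] flat [0.5021 0.0872] flat from die [0.5014 0.0861]
flat scene [0.5027 0.0873] die sc [array([0.4557, 0.2034]), array([0.5136, 0.2121]), array([0.5352, 0.0637]), array([0.4761, 0.0549])]
stand [[ 0.5936 -0.2856]
 [ 0.5502 -0.3317]
 [ 0.4526 -0.2371]
 [ 0.4938 -0.1923]] [ 0.5225 -0.2617] [0.0632 0.1359 0.0609 0.1366]
axis [-0.7245  0.6893] 136.4288434377343 thick from stand [ 0.5486 -0.2865] slim [ 0.4965 -0.2369]
thick top [ 0.5488 -0.2865] slim [ 0.4968 -0.2369] scene thick [ 0.546  -0.2879] slim [ 0.4944 -0.2385]
stand scene [[ 0.4949 -0.1944]
 [ 0.5899 -0.2869]
 [ 0.5488 -0.3307]
 [ 0.451  -0.2376]] [ 0.5211 -0.2624]
bottle [ 0.4322 -0.0298] bracket foot [array([ 0.5889, -0.035 ]), array([ 0.5805, -0.0991]), array([ 0.4997, -0.0823]), array([ 0.508 , -0.0161])] [array([ 0.571 , -0.0354]), array([ 0.5632, -0.0944])]
```

The two cameras agree to within 3 mm, and the sizes match the ones given. The thick punch is at (0.548,-0.287) and the flat disc at (0.502,0.087). I'll close the fingers across the stand's axis, at tool yaw 136.

The rows are not in the units I measure in: shifts go in shares of 0.5 m and turns go in shares of 180 degrees. I convert before sending: -0.15 m / 0.5 = -0.3, -0.03 m / 0.5 = -0.06, 28.2 degrees / 180 = 0.1567.

```bash
cat > d.py <<'E'
# usage: d.py x y z : tool-axes shift to a TCP target
from h import *;import sys
from scipy.spatial.transform import Rotation as R
o=bot.get_obs();r=R.from_euler('xyz',o['tcp_rot'],degrees=True)
print(np.round(r.inv().apply(np.array(list(map(float,sys.argv[1:4])))-o['ee_pos']),4),np.round(o['tcp_rot'],2),np.round(o['q'],1),np.round(o['ee_pos'],4))
E
echo '{"sx": [-0.053,-0.106,-0.16,-0.212,-0.264],"sy": [-0.06,-0.12,-0.18,-0.24,-0.3],"sz": [0,0,0,0,0],"twist": [0.0389,0.0778,0.1167,0.1556,0.1567],"finger_gap": [0.085,0.085,0.085,0.085,0.085]}' > mv.in && python3 drive.py mv.in 40; python3 d.py .548 -.287 .256
```

```text
time: 0.52
ee_pos: [0.2337, 0.3488, 0.2558]
tcp_rot: [-180.0, 0.0, 136.0]
wrist_force: [1.2, 0.1, 1.1]
opening: 0.0852
grasp_force: 0.0
[-6.679e-01 -2.388e-01  1.000e-04] [-1.7997e+02  1.0000e-02  1.3598e+02] [ 56.2 -12.7  -6.6  96.   -0.  100.2] [0.2337 0.3488 0.2558]
```

To row units: -0.188 m / 0.5 = -0.376, -0.0376 m / 0.5 = -0.0752.

```bash
for i in 1; do echo '{"sx": [-0.0752,-0.15,-0.226,-0.3,-0.376],"sy": [-0.0268,-0.0538,-0.0806,-0.1076,-0.1344],"sz": [0,0,0,0,0],"twist": [0,0,0,0,0],"finger_gap": [0.085,0.085,0.085,0.085,0.085]}' > mv.in && python3 drive.py mv.in; done
echo '{"sx": [-0.0752,-0.15,-0.226,-0.3,-0.376],"sy": [-0.0268,-0.0538,-0.0806,-0.1076,-0.1344],"sz": [0,0,0,0,0],"twist": [0,0,0,0,0],"finger_gap": [0.085,0.085,0.085,0.085,0.085]}' > mv.in && python3 drive.py mv.in | head -2
echo '{"sx": [-0.0752,-0.15,-0.226,-0.3,-0.376],"sy": [-0.0268,-0.0538,-0.0806,-0.1076,-0.1344],"sz": [0,0,0,0,0],"twist": [0,0,0,0,0],"finger_gap": [0.085,0.085,0.085,0.085,0.085]}' > mv.in && python3 drive.py mv.in | head -3; python3 d.py .548 -.287 .256
```

```text
time: 0.93
ee_pos: [0.3234, 0.1705, 0.2563]
tcp_rot: [180.0, 0.0, 136.4]
wrist_force: [0.7, 0.6, 0.4]
opening: 0.0849
grasp_force: 0.0
time: 1.35
ee_pos: [0.4133, -0.0082, 0.2563]
time: 1.77
ee_pos: [0.5032, -0.1865, 0.2559]
tcp_rot: [-180.0, -0.0, 136.4]
[-1.018e-01 -4.180e-02 -1.000e-04] [-1.8000e+02 -2.0000e-02  1.3637e+02] [-20.3   3.1   8.1  95.    0.   23.3] [ 0.5032 -0.1865  0.2559]
```

To row units: -0.102 m / 0.5 = -0.204, -0.07 m / 0.5 = -0.14.

```bash
echo '{"sx": [-0.07,-0.14,-0.204,-0.204,-0.204],"sy": [-0.028,-0.056,-0.084,-0.084,-0.084],"sz": [0,0,0,0,0],"twist": [0,0,0,0,0],"finger_gap": [0.085,0.085,0.085,0.085,0.085]}' > mv.in && python3 drive.py mv.in; python3 - <<'E'
from h import *
import cv2
I=optics.camera_info("wrist");cv2.imwrite("pics/w1.png",optics.camera("wrist"));cv2.imwrite("pics/t1.png",optics.camera("top"))
T=np.array(I["extrinsics"]);print(np.round(T,4).tolist(),np.round(I["mtx"],1).tolist())
def proj(p):
    c=np.linalg.inv(T)@[*p,1];q=I["mtx"]@c[:3];return np.round(q[:2]/q[2],1)
print("top",proj((.548,-.287,.127)),"hole",proj((.548,-.287,.04)))
E
python3 d.py .548 -.287 .103
```

```text
time: 2.18
ee_pos: [0.5478, -0.2866, 0.2542]
tcp_rot: [-180.0, -0.2, 136.3]
wrist_force: [-0.1, 0.1, -0.9]
opening: 0.0852
grasp_force: 0.0
[[0.6915, 0.6916, 0.2086, 0.4944], [0.7224, -0.6616, -0.2009, -0.2355], [-0.0009, 0.2896, -0.9571, 0.3719], [0.0, 0.0, 0.0, 1.0]] [[310.2, 0.0, 322.6], [0.0, 310.2, 199.2], [0.0, 0.0, 1.0]]
top [322.7 199.5] hole [322.7 176.4]
[-0.0021 -0.0013  0.153 ] [-1.7999e+02 -6.0000e-02  1.3639e+02] [-27.5  14.6  21.   96.5   0.   16.1] [ 0.5475 -0.2847  0.256 ]
```

View pics/w1.png

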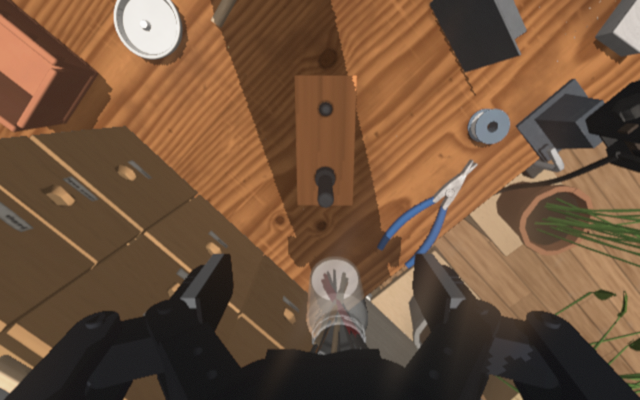

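The wrist view shows the punch's top at (325,198), against a predicted (323,199), and it lies centred between the fingers. A jar of brushes stands behind it near (335,280), so I'll check the clearance.

```bash
python3 - <<'E'
from h import *
import cv2
for z in(0,.08,.12,.2):print(z,ray("wrist",335,280,z)[:2],ray("top",440,148,z)[:2], "brush tips",ray("top",455,108,z)[:2],ray("top",428,150,z)[:2])
a=optics.camera("top");cv2.imwrite("pics/t2.png",cv2.resize(a[80:240,330:500],None,fx=3.5,fy=3.5,interpolation=cv2.INTER_CUBIC))
E
```

```text
0 [ 0.67149277 -0.37966088] [ 0.66766988 -0.38540978] brush tips [ 0.78080338 -0.4321808 ] [ 0.66219184 -0.35247751]
0.08 [ 0.63342118 -0.34837945] [ 0.64582693 -0.36038208] brush tips [ 0.75073881 -0.40375417] [ 0.64074699 -0.32984306]
0.12 [ 0.61438539 -0.33273874] [ 0.63490545 -0.34786823] brush tips [ 0.73570653 -0.38954085] [ 0.63002456 -0.31852583]
0.2 [ 0.5763138 -0.3014573] [ 0.6130625  -0.32284052] brush tips [ 0.70564197 -0.36111421] [ 0.60857971 -0.29589137]
```

View pics/t2.png

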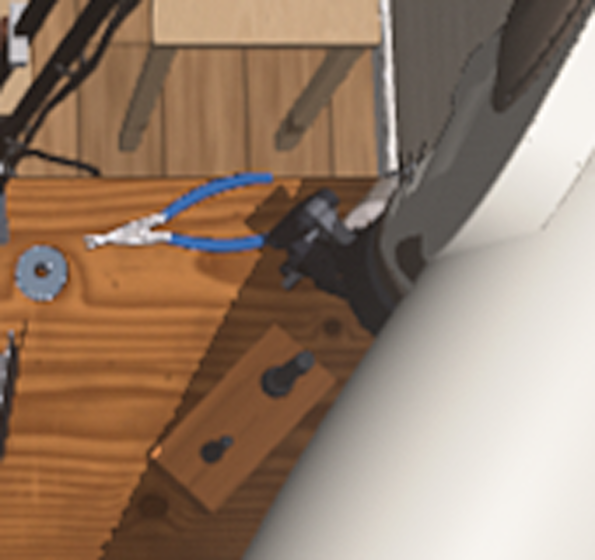

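The jar is about 0.13 m from the punch and the brushes lean away, so it is clear. I'll descend.

To row units: 0.153 m / 0.5 = 0.306, 0.14 m / 0.5 = 0.28.

```bash
echo '{"sx": [-0.002,-0.002,-0.002,-0.002,-0.002],"sy": [0,0,0,0,0],"sz": [0.07,0.14,0.21,0.28,0.306],"twist": [0,0,0,0,0],"finger_gap": [0.085,0.085,0.085,0.085,0.085]}' > mv.in && python3 drive.py mv.in; echo '{"sx": [0,0],"sy": [0,0],"sz": [0,0],"twist": [0,0],"finger_gap": [0.085,0.085]}' > mv.in && python3 drive.py mv.in|head -3;python3 d.py .548 -.287 .103; python3 - <<'E'
from h import *
import cv2
I=optics.camera_info("wrist");a=optics.camera("wrist");cv2.imwrite("pics/w2.png",cv2.resize(a[120:400,160:480],None,fx=2,fy=2))
T=np.array(I["extrinsics"])
def proj(p):
    c=np.linalg.inv(T)@[*p,1];q=I["mtx"]@c[:3];q=q[:2]/q[2];return (q-[160,120])*2
print(proj((.548,-.287,.127)),proj((.548,-.287,.06)))
E
```

```text
time: 2.75
ee_pos: [0.5466, -0.2836, 0.099]
tcp_rot: [-179.9, -0.3, 136.5]
wrist_force: [-0.7, 1.0, -0.8]
opening: 0.0849
grasp_force: 0.0
time: 2.92
ee_pos: [0.5486, -0.2852, 0.1048]
tcp_rot: [180.0, 0.0, 136.4]
[-0.0007 -0.0017  0.0018] [1.7999e+02 4.0000e-02 1.3644e+02] [-27.5  14.    3.5  79.5   0.   16.1] [ 0.5486 -0.2852  0.1048]
[316.43802495 399.21972402] [319.5483426  243.29953927]
```

View pics/w2.png

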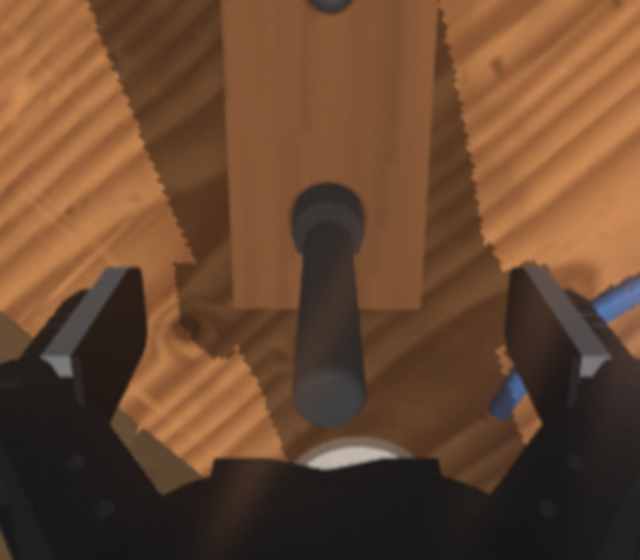

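The wrist crop shows the shank top at (330,400) between finger inner faces at 143 and 507 (middle 325), so it is about 1 mm off centre. I'll shift +1 mm in tool y and close.

To row units: 0.001 m / 0.5 = 0.002.

```bash
echo '{"sx": [0,0,0,0,0],"sy": [0.002,0.002,0.002,0.002,0.002],"sz": [0,0,0,0,0],"twist": [0,0,0,0,0],"finger_gap": [0.06,0.04,0.03,0.022,0.02]}' > mv.in && python3 drive.py mv.in 60;echo '{"sx": [0,0,0,0,0],"sy": [0,0,0,0,0],"sz": [0,0,0,0,0],"twist": [0,0,0,0,0],"finger_gap": [0.01,0.01,0.01,0.01,0.01]}' > mv.in && python3 drive.py mv.in 60; echo '{"sx": [0,0,0,0,0],"sy": [0,0,0,0,0],"sz": [0,0,0,0,0],"twist": [0,0,0,0,0],"finger_gap": [0.01,0.01,0.01,0.01,0.01]}' > mv.in && python3 drive.py mv.in
```

```text
time: 3.38
ee_pos: [0.5494, -0.2852, 0.1037]
tcp_rot: [180.0, 0.0, 136.4]
wrist_force: [0.0, 0.1, -0.2]
opening: 0.0252
grasp_force: 0.0
time: 3.8
ee_pos: [0.5493, -0.2851, 0.1036]
tcp_rot: [180.0, 0.0, 136.4]
wrist_force: [-0.2, 0.5, 3.2]
opening: 0.0126
grasp_force: 58.4
time: 4.22
ee_pos: [0.5493, -0.2851, 0.1036]
tcp_rot: [180.0, 0.0, 136.4]
wrist_force: [-0.4, -0.2, 5.7]
opening: 0.0126
grasp_force: 58.4
```

To row units: -0.105 m / 0.5 = -0.21, -0.012 m / 0.5 = -0.024.

```bash
echo '{"sx": [0,0,0,0,0],"sy": [0,0,0,0,0],"sz": [-0.024,-0.06,-0.11,-0.16,-0.21],"twist": [0,0,0,0,0],"finger_gap": [0.01,0.01,0.01,0.01,0.01]}' > mv.in && python3 drive.py mv.in; echo '{"sx": [0,0,0,0],"sy": [0,0,0,0],"sz": [-0.04,-0.05,-0.05,-0.05],"twist": [0,0,0,0],"finger_gap": [0.01,0.01,0.01,0.01]}' > mv.in && python3 drive.py mv.in;python3 d.py .5022 .0870 .235
python3 - <<'E'
from h import *
import cv2
a=optics.camera("wrist");s=optics.camera("scene")
A=cv2.resize(a[160:400,200:440],(400,400));B=cv2.resize(s[80:220,350:490],(400,400),interpolation=cv2.INTER_CUBIC);cv2.imwrite("pics/w3.png",cv2.hconcat([A,B]))
E
```

```text
time: 4.63
ee_pos: [0.5487, -0.2849, 0.2092]
tcp_rot: [-180.0, -0.1, 136.4]
wrist_force: [0.9, -0.3, -1.1]
opening: 0.0124
grasp_force: 58.4
time: 4.97
ee_pos: [0.549, -0.285, 0.2321]
tcp_rot: [-180.0, -0.1, 136.4]
wrist_force: [0.7, 0.4, -1.8]
opening: 0.0124
grasp_force: 58.4
[ 0.2905  0.2371 -0.0026] [-1.7998e+02 -7.0000e-02  1.3640e+02] [-27.4  14.3  18.   93.8  -0.   16.2] [ 0.549  -0.285   0.2321]
```

View pics/w3.png

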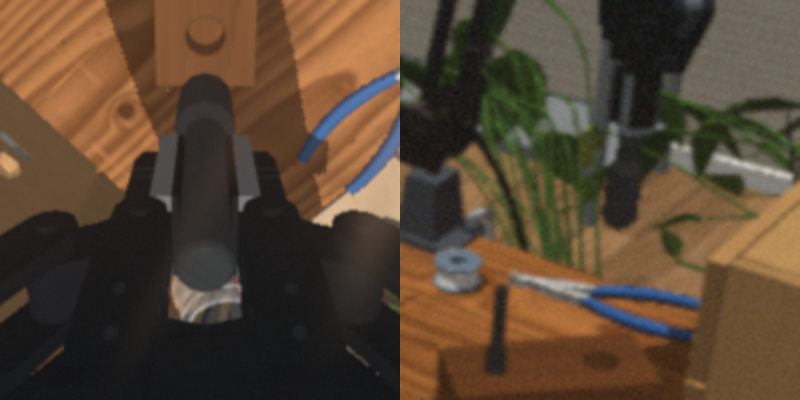

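The punch is held straight between the pads, its hole is empty and the slim punch is still in place. Its nose is at about z = 0.140. I'll carry it over to the die.

To row units: 0.115 m / 0.5 = 0.23, 0.094 m / 0.5 = 0.188.

```bash
echo '{"sx": [0.03,0.08,0.13,0.18,0.23],"sy": [0.024,0.066,0.106,0.146,0.188],"sz": [0,0,0,0,0],"twist": [0,0,0,0,0],"finger_gap": [0.01,0.01,0.01,0.01,0.01]}' > mv.in && python3 drive.py mv.in; echo '{"sx": [0.05,0.1,0.15,0.2,0.25],"sy": [0.041,0.082,0.123,0.164,0.205],"sz": [0,0,0,0,0],"twist": [0,0,0,0,0],"finger_gap": [0.01,0.01,0.01,0.01,0.01]}' > mv.in && python3 drive.py mv.in; python3 d.py .5024 .0878 .15
```

```text
time: 5.48
ee_pos: [0.5297, -0.1364, 0.2316]
tcp_rot: [-179.9, -0.1, 136.4]
wrist_force: [0.4, -0.4, -1.1]
opening: 0.0124
grasp_force: 58.5
time: 5.9
ee_pos: [0.5099, 0.0241, 0.2318]
tcp_rot: [-179.9, -0.1, 136.4]
wrist_force: [-0.1, -0.4, -2.1]
opening: 0.0126
grasp_force: 58.5
[0.0492 0.0411 0.0818] [-1.7991e+02 -8.0000e-02  1.3639e+02] [ 2.7 -0.8  1.4 92.3 -0.  46.3] [0.5099 0.0241 0.2318]
```

To row units: 0.0492 m / 0.5 = 0.0984, 0.0411 m / 0.5 = 0.0822.

```bash
echo '{"sx": [0.05,0.088,0.0984,0.0984,0.0984],"sy": [0.041,0.072,0.0822,0.0822,0.0822],"sz": [0,0,0,0.04,0.09],"twist": [0,0,0,0,0],"finger_gap": [0.01,0.01,0.01,0.01,0.01]}' > mv.in && python3 drive.py mv.in; echo '{"sx": [0,0,0,0,0],"sy": [0,0,0,0,0],"sz": [0.04,0.06,0.068,0.068,0.068],"twist": [0,0,0,0,0],"finger_gap": [0.01,0.01,0.01,0.01,0.01]}' > mv.in && python3 drive.py mv.in; python3 d.py .5024 .0878 .1336
python3 - <<'E'
from h import *
import cv2
f=lambda a,k:cv2.resize(a,None,fx=k,fy=k,interpolation=cv2.INTER_CUBIC)
a=optics.camera("wrist");s=optics.camera("scene");t=optics.camera("top")
cv2.imwrite("pics/w4.png",cv2.hconcat([f(a[140:240,270:370],4),f(s[100:200,220:320],4)]));cv2.imwrite("pics/t4.png",t)
for n in("wrist","scene"):
    I=optics.camera_info(n);T=np.array(I["extrinsics"])
    print(n,np.round(T,4).tolist())
E
```

```text
time: 6.32
ee_pos: [0.5041, 0.087, 0.1884]
tcp_rot: [179.9, 0.1, 136.5]
wrist_force: [-0.7, -0.8, -2.3]
opening: 0.0127
grasp_force: 58.8
time: 6.73
ee_pos: [0.5039, 0.0862, 0.155]
tcp_rot: [180.0, 0.0, 136.4]
wrist_force: [-0.6, 0.0, -1.9]
opening: 0.0123
grasp_force: 58.8
[0.0022 0.0001 0.0214] [1.7997e+02 2.0000e-02 1.3638e+02] [ 9.7 -1.2 -7.4 83.7 -0.  53.3] [0.5039 0.0862 0.155 ]
wrist [[0.69, 0.6916, 0.2134, 0.4501], [0.7238, -0.6599, -0.2017, 0.1376], [0.0013, 0.2936, -0.9559, 0.2729], [0.0, 0.0, 0.0, 1.0]]
scene [[0.629, -0.4194, 0.6546, -0.1433], [-0.7774, -0.3306, 0.5351, -0.5944], [-0.008, -0.8454, -0.534, 0.5154], [0.0, 0.0, 0.0, 1.0]]
```

View pics/w4.png

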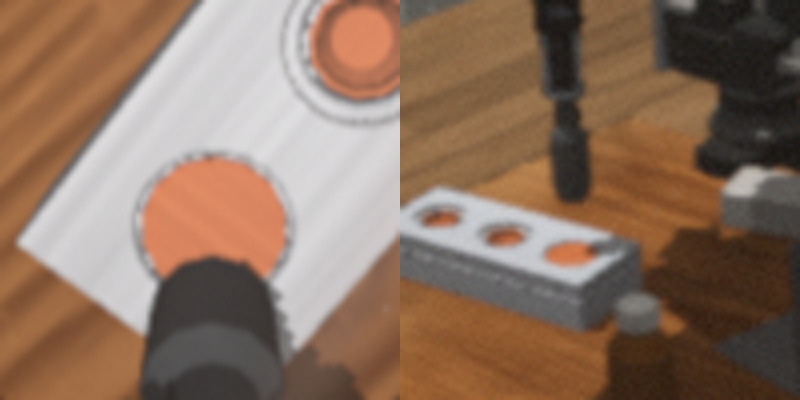

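The wrist crop shows the nose centred at u≈216 over the disc, also at u≈216, so tool y is good. In the scene crop the nose bottom is at (570,200) and the disc centre at (570,253). I'll compute the offset along tool x.

```bash
python3 - <<'E'
from h import *
import cv2
np.set_printoptions(precision=4,suppress=True)
def proj(n,p):
    I=optics.camera_info(n);c=np.linalg.inv(np.array(I["extrinsics"]))@[*p,1];q=I["mtx"]@c[:3];return q[:2]/q[2]
S=lambda p:(proj("scene",p)-[220,100]+.375)*4+[400,0]
W=lambda p:(proj("wrist",p)-[270,140]+.375)*4
N=(.5039,.0862,.0634)
print("pred nose scene",S(N),"top of 22 part",S((.5039,.0862,.103)),"disc",S((.5024,.0876,.03)))
print("wrist nose",W(N),"40mm",W((.5039,.0862,.103)),"disc",W((.5024,.0876,.03)),"d+1mm toolx",W((.5024-.000724,.0876+.00069,.03)))
print("disc by wrist",ray("wrist",216/4+270-.375,229/4+140-.375,.03),"by scene",ray("scene",170/4+220-.375,253.5/4+100-.375,.03))
# disc centroid by colour in the earlier unobstructed pictures
for n,z in(("scene",.03),("top",.03)):
    a=cv2.imread(f"pics/{n}0.png").astype(int)
    x0,y0,x1,y1=(250,157,275,172) if n=="scene" else (255,198,276,218)
    b=a[y0:y1,x0:x1];w=np.clip((b[...,2]-b[...,0]-40)/80.,0,1)
    v,u=np.mgrid[y0:y1,x0:x1];c=(u*w).sum()/w.sum(),(v*w).sum()/w.sum();print(n,c,w.sum(),ray(n,*c,z))
E
```

```text
pred nose scene [570.6388 199.6907] top of 22 part [565.6467 134.6433] disc [571.0945 252.7684]
wrist nose [209.947  291.6801] 40mm [209.9266 380.9692] disc [209.849  227.4538] d+1mm toolx [209.8461 222.7556]
disc by wrist [0.5035 0.0883 0.03  ] by scene [0.5014 0.0875 0.03  ]
scene (np.float64(262.7424547283702), np.float64(162.80281690140848)) 49.7 [0.5029 0.087  0.03  ]
top (np.float64(263.85925925925926), np.float64(207.9102014294997)) 96.1875 [0.5023 0.0865 0.03  ]
```

To row units: 0.018 m / 0.5 = 0.036, 0.012 m / 0.5 = 0.024.

```bash
echo '{"sx": [0.002,0.0038,0.0038,0.0038,0.0038],"sy": [0,0,0,0,0],"sz": [0,0.01,0.024,0.036,0.036],"twist": [0,0,0,0,0],"finger_gap": [0.01,0.01,0.01,0.01,0.01]}' > mv.in && python3 drive.py mv.in >/dev/null; echo '{"sx": [0,0,0],"sy": [0,0,0],"sz": [0,0,0],"twist": [0,0,0],"finger_gap": [0.01,0.01,0.01]}' > mv.in && python3 drive.py mv.in; python3 d.py .5026 .0876 .1276
```

```text
time: 7.55
ee_pos: [0.5024, 0.0877, 0.1365]
tcp_rot: [180.0, 0.0, 136.4]
wrist_force: [0.4, -0.4, -1.8]
opening: 0.0126
grasp_force: 58.8
[-0.0003  0.0001  0.0089] [1.7998e+02 1.0000e-02 1.3640e+02] [ 9.9 -1.2 -9.5 81.7 -0.  53.5] [0.5024 0.0877 0.1365]
```

```bash
echo '{"sx": [0,0,0,0,0],"sy": [0,0,0,0,0],"sz": [0.006,0.012,0.0178,0.0178,0.0178],"twist": [0,0,0,0,0],"finger_gap": [0.01,0.01,0.01,0.01,0.01]}' > mv.in && python3 drive.py mv.in >/dev/null; echo '{"sx": [0,0,0,0],"sy": [0,0,0,0],"sz": [0,0,0,0],"twist": [0,0,0,0],"finger_gap": [0.01,0.01,0.01,0.01]}' > mv.in && python3 drive.py mv.in; python3 d.py .5026 .0876 .1276
python3 - <<'E'
from h import *
import cv2
f=lambda a,k:cv2.resize(a,None,fx=k,fy=k,interpolation=cv2.INTER_CUBIC)
a=optics.camera("wrist");s=optics.camera("scene")
cv2.imwrite("pics/w5.png",cv2.hconcat([f(a[150:230,280:360],5),f(s[120:180,230:290],400/60)]))
def proj(n,p):
    I=optics.camera_info(n);c=np.linalg.inv(np.array(I["extrinsics"]))@[*p,1];q=I["mtx"]@c[:3];return q[:2]/q[2]
S=lambda p:(proj("scene",p)-[230,120]+.425)*20/3+[400,0]
W=lambda p:(proj("wrist",p)-[280,150]+.4)*5
for z in(.036,.076,.03):print(S((.5025,.0876,z)),W((.5025,.0876,z)))
E
```

```text
time: 8.3
ee_pos: [0.5023, 0.0877, 0.1275]
tcp_rot: [180.0, 0.0, 136.4]
wrist_force: [-0.7, -0.0, -2.0]
opening: 0.0125
grasp_force: 58.8
[-0.0003  0.0001 -0.0001] [179.99   0.   136.4 ] [  9.9  -1.1 -10.4  80.7   0.   53.5] [0.5023 0.0877 0.1275]
[617.81463096 272.57976912] [216.15530647 318.97499621]
[609.52230327 166.11930504] [216.42665727 432.81520777]
[619.02929353 288.17412892] [216.12247828 305.20253294]
```

View pics/w5.png

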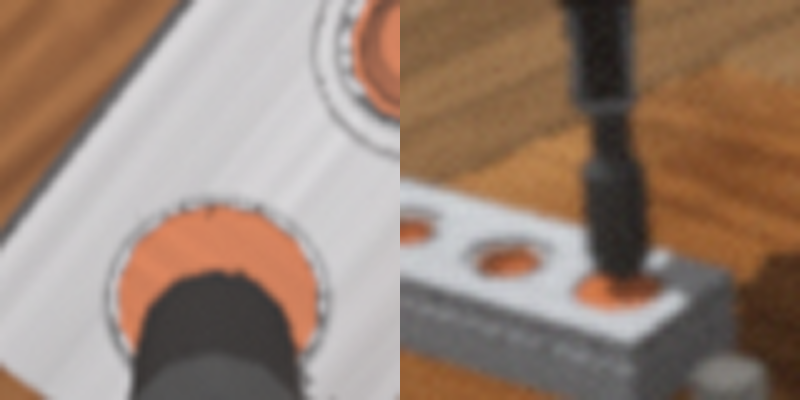

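The wrist crop shows the disc at u 117–322 and the punch centred at about 219, so tool y is centred. Both views suggest the nose is about 0.5 mm short along tool +x, with a clear gap above the disc. I'll make one small trim, then settle.

To row units: 0.0005 m / 0.5 = 0.001.

```bash
echo '{"sx": [0.001,0.001,0.001,0.001,0.001],"sy": [0,0,0,0,0],"sz": [0,0,0,0,0],"twist": [0,0,0,0,0],"finger_gap": [0.01,0.01,0.01,0.01,0.01]}' > mv.in && python3 drive.py mv.in >/dev/null; echo '{"sx": [0,0,0,0,0],"sy": [0,0,0,0,0],"sz": [0,0,0,0,0],"twist": [0,0,0,0,0],"finger_gap": [0.01,0.01,0.01,0.01,0.01]}' > mv.in && python3 drive.py mv.in; python3 -c "
from h import *
print(np.abs(bot.get_obs()['qd']).max());print(bot.job_done())"
```

```text
time: 9.23
ee_pos: [0.5019, 0.0881, 0.1274]
tcp_rot: [-180.0, -0.0, 136.4]
wrist_force: [0.4, 0.1, -2.4]
opening: 0.0126
grasp_force: 58.8
0.09955010238683623
the job is handed in; nothing more can be done
None
```

I handed the job in with the arm holding the thicker punch upright and motionless, its nose about 6 mm above the flat disc and centred to within about 1 mm by camera. It was carried over with the nose about 140 mm up, and the slim punch was left in its hole.

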